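Find full throw of a lock cam on centres

ROBOT

A 6-joint arm with a two-finger parallel gripper is mounted at the origin on the work surface. World frame = base frame: x ahead of the robot, y to its left, z up, the work surface at z = 0. Lengths are in m, angles in rad, forces in N, time in s.
With the tool pointing down it reaches from about 0.325 to 0.875 m from the base axis. Payload 4.4 kg.
Tool frame: the origin (TCP) lies midway between the tips of the shut fingers; the grasp point (between the pads) lies 19 mm behind it; z points along the fingers, y is the line along which they close (so a half turn about z gives the same grasp; the last joint's range is limited). The gripper opens to 85 mm and grips with 20 to 120 N. Pads are 22 mm wide; open, the fingers measure 114 mm over their backs; the gripper's body (76 mm by 85 mm) begins 54 mm behind the grasp point. The pads swing forward as they close: fully open they stand 13 mm farther back than shut.
Start: joints at [-1.409, 0.207, 1.542, -0, 1.393, -0.15], TCP at [0.177, -0.547, 0.231] pointing down, gripper open.
Joint ranges: [-2.73, 2.73], [-0.86, 2.22], [0.23, 2.46], [-1.11, 4.25], [0.08, 2.63], [-2.82, 2.82]. Speed limits (rad/s): [2.79, 2.79, 3.14, 3.14, 3.14, 3.14].

INTERFACE

Orientations are given as a unit quaternion [w, x, y, z].
In Python, from workcell import get_state, camera, ticket gives the robot as it stands.
- The arm moves only by the tool apply_moves, never from a script. Its argument "plan" is a list of rows, each a list of 7 numbers: the turn, a rotation vector about the world's x, y, z in rad, then the shift along the world's x, y, z in m, then the opening, from 0 (shut) to 1 (fully open). A call has 1 to 20 rows; each row is the pose to reach, as a shift and turn from the pose commanded when the call began; what a row does not reach only later rows make up. A row lasts 1/10 s, in which the tool goes at most 50 mm and 8.59 degrees, less where a joint would pass 70% of its speed; a pose out of reach is approached as far as the arm can. A call with a gripper value outside its range is refused whole. The fingers move at their own pace and stop on an object; "grip_force" is the grip in N (left out, the last holds). Time passes only in rows, so rows that repeat a pose let the fingers close. It gives the time, the measured TCP pose, the force, the opening and the grip force at its end, in the units of the state.
- get_state(): the state, without advancing time (a new reading comes with each control period).
- camera(name): name is "scene" or "top" or "wrist"; returns a dict with "frame" (400x640x3 uint8, red, green, blue), "mtx" (3x3 intrinsics, pixels), "rvec" (rotation vector, rad) and "tvec" (3), from world to camera coordinates, as OpenCV has them; the wrist camera has in their place "hand_eye" (4x4, takes a point from camera to tool coordinates, whose origin is the TCP and whose axes are the flange's). Camera axes: x right, y down, z forward; pixel columns grow to the right and rows downward; lengths in m; the calibration is good to about 2 mm. A picture is of the moment at which its call begins: read the wrist's pose just before it. There is no depth.
- ticket.close_job(): hands the job in; it is judged then, once.
The state is a dict: "time_s": time; "joint_positions": joint angles; "qvel": joint speeds; "tau": joint torques, N m; "eef_pos": TCP position; "tcp_rot": TCP orientation; "contact_force": force on the tool from outside, world axes, zero at the start; "wrist_torque": the same for the moment, N m; "opening": finger opening in m; "finger_force": force on a finger pad.
Only numpy, scipy, OpenCV 4.12 (cv2) and the standard library are available. Lean on these libraries where they do the work, as an engineer would, in place of code of your own. Each camera call takes 0.05 s, during which the arm holds its last target. There are 200 camera calls.

TASK

A brass lock cam is clamped on a spindle running on centres in the grey test stand, with a sprung plunger riding on it. Crank the spindle over until the plunger has gone right down to the cam's low spot, then bring the cam's high spot under it, so the plunger stands at the very top of its swing, and let go with everything still. Work the crank gently and leave the loose lock parts where they lie.

Things in the scene. Friction and masses are not known exactly. Their poses are not given: they have to be found in the camera images.
- stand: The stand's grey base plate, 150 (x) x 220 (y) x 16 mm, fixed. Origin: bench level, 20 mm to +y of the plate's centre; z up. The head (posts, spindle, plunger) is clamped on it up to 16 mm off either way along x. The spindle runs level along the stand's y, 130 mm up; its crank is at the +y end. Head parts rise to 240 mm (plunger 290 mm) at y = -118 to 0, 156 mm at y = 49 to 75.
- handle: The crank's red handle: a sleeve, 14 mm diameter, 76 mm long, turning freely on a pin parallel to the spindle. Origin on its centre line, where to pinch it: 29 mm from the pin's free end, 57 mm from the crank's web, 150 mm to +y of the stand's origin. Its y lies along the sleeve; its x and z mean nothing. All finger pressure on it, summed over both fingers, must stay below 24 N: pinch with about 9 N a finger.
- head_nominal (a point): Fixed point of the base, 150 mm to +y of the stand's origin, 130 mm up, axes as the stand's: the centre of the handle's circle if the head were clamped in the middle. The true centre lies at this height but up to 16 mm off along x, and the handle's radius is between 36 and 48 mm: neither is measured, so the circle must be found by feel (give way to side force). Friction holds the crank; turning takes 1 to 5 N; no end stops.
- plunger (a joint): Height reading in m of the sprung vertical plunger (yellow cap, 24 mm diameter), growing upwards: about 0.002 on the cam's low spot, 0.018 on its high spot, one of each per turn, half a turn apart. The brass cam is a 60 mm disc set 8 mm off centre; the plunger rides on it with a 12 mm ball end. The angle between crank and cam differs every time, unknown beforehand. Spring load 2 to 5 N.
- padlock: Tarnished brass padlock lying flat, 75 x 50 x 22 mm, loose on the bench by the stand. Origin under its middle.
- flag_hinge: Stainless flag hinge lying flat, 76 x 74 x 12 mm, loose. Origin under its middle.
- hasp: Cast-aluminium hasp lying flat, 80 x 36 x 23 mm, loose. Origin under its middle.
- lock_body: Blue steel lock body lying flat, 70 x 60 x 16 mm, loose. Origin under its middle.

How it is judged:
By the outcome, as a careful person would: the job done as asked, in the order asked, and still so for the second after the job is handed in, with the robot touching nothing.
It also fails if it takes over 64 s, if anything falls off the work surface, if the arm or the gripper's body presses on something with over 40 N, if the wrist force passes 120 N, or if a joint passes its speed limit or range.

## Working session

There is one attempt and no reset: what is moved stays moved. The work goes in short steps, Python scripts to look and compute and a tool call to move; the robot and the scene stay as the last step left them, time stands still between calls to the robot, and variables do not carry over. Pictures are saved under pics/ and viewed, at most 10 in all, crops included, and the job is handed in when it is done.

Besides the shell and the picture viewer there is one more tool, called after "Emit:" as name([rows], argument=value, ...), one row to a line, values as JSON. apply_moves: Moves the arm, as the interface text tells. Its arguments: {"type":"object","properties":{"plan":{"type":"array"},"grip_force":{"type":"number"}},"required":["plan"]}

```bash
mkdir -p pics; ls; python3 - <<'E'
from workcell import get_state,camera
import cv2,numpy as np
s=get_state();print(s)
a=camera("scene");b=camera("top")
for n,c in (("scene",a),("top",b)):
    cv2.imwrite(f"pics/{n}0.png",c["frame"][:,:,::-1]); print(n,c["mtx"].tolist(),c["rvec"],c["tvec"])
E
```

```text
pics
{'time_s': 0.0, 'joint_positions': array([-1.40849500e+00,  2.07428769e-01,  1.54297966e+00, -1.19708179e-05,
        1.39350705e+00, -1.50480614e-01]), 'qvel': array([-0.00065251,  0.00074011, -0.00178645, -0.00148963, -0.00281439,
        0.00131582]), 'tau': array([-1.84604934e-03, -3.83036649e+01, -2.91597426e+01, -3.27026610e-04,
        1.05292769e-02,  1.06682978e-05]), 'eef_pos': array([ 0.17680167, -0.54633349,  0.2301086 ]), 'tcp_rot': array([-1.16135464e-03,  9.87795005e-01,  1.55755187e-01, -1.27545610e-05]), 'contact_force': array([-0.18693956, -0.10720991,  0.3234299 ]), 'wrist_torque': array([-0.02849575, -0.01544481, -0.00095343]), 'finger_force': 0.0, 'opening': 0.08552152480780006}
scene [[502.67376739265205, 0.0, 325.6862993427504], [0.0, 502.67376739265205, 201.9252361774204], [0.0, 0.0, 1.0]] [ 1.7853571   2.01927779 -0.61018967] [-0.04620803 -0.40682384  1.46974495]
top [[419.45652835388614, 0.0, 319.79477283213976], [0.0, 419.45652835388614, 206.95449622386747], [0.0, 0.0, 1.0]] [ 2.10508853 -2.15108029  0.14166299] [0.12664263 0.56480346 0.84420579]
```

View pics/scene0.png

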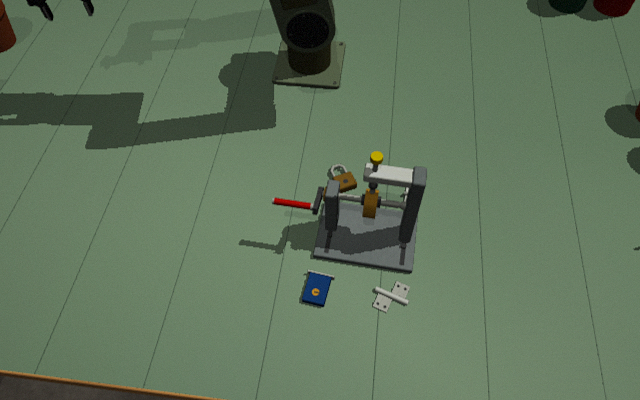

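View pics/top0.png

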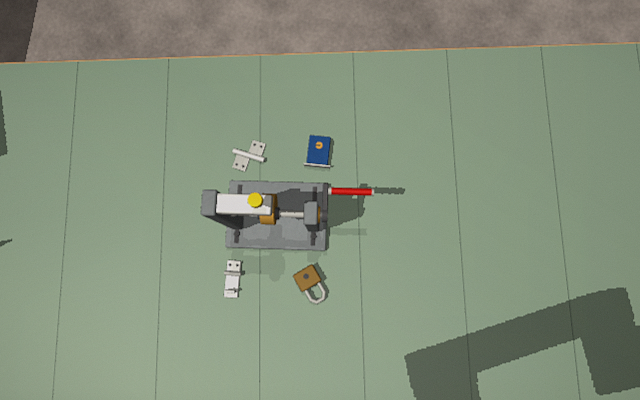

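The scene view shows the red handle at about (273–314, 201–207) and the yellow cap at (376,157). The top view shows the handle at (330–373, 191), the cap at (256,200) and the plate at (228–328, 181–250). The crank end points to world -y. Next I triangulate.

```bash
cat > h.py <<'E'
from workcell import get_state,camera
import cv2,numpy as np
def P(c):
    R,_=cv2.Rodrigues(c["rvec"]); return R,np.array(c["tvec"]).reshape(3)
def ray(c,uv):
    R,t=P(c); d=R.T@np.linalg.inv(c["mtx"])@np.array([uv[0],uv[1],1.]); return -R.T@t,d/np.linalg.norm(d)
def tri(c1,p1,c2,p2):
    o1,d1=ray(c1,p1);o2,d2=ray(c2,p2)
    s,_,_,_=np.linalg.lstsq(np.c_[d1,-d2],o2-o1,rcond=None)
    a,b=o1+s[0]*d1,o2+s[1]*d2; return (a+b)/2,np.linalg.norm(a-b)
def onz(c,uv,z):
    o,d=ray(c,uv); return o+d*(z-o[2])/d[2]
def mask(c,lo,hi,box):
    h=cv2.cvtColor(c["frame"],cv2.COLOR_RGB2HSV); m=cv2.inRange(h,lo,hi)
    k=np.zeros_like(m); x0,y0,x1,y1=box; k[y0:y1,x0:x1]=m[y0:y1,x0:x1]; return k
def red(c,box):
    m=mask(c,(0,150,60),(8,255,255),box)|mask(c,(172,150,60),(180,255,255),box); return m
def ends(m):
    v,u=np.nonzero(m); p=np.c_[u,v].astype(float); mu=p.mean(0); w=np.linalg.svd(p-mu,full_matrices=False)[2][0]
    q=(p-mu)@w; return mu,mu+w*(q.min()-.5),mu+w*(q.max()+.5),len(u)
def yel(c,box): return mask(c,(22,150,80),(35,255,255),box)
E
python3 - <<'E'
from h import *
np.set_printoptions(precision=4,suppress=True)
a=camera("scene");b=camera("top")
A=ends(red(a,(250,170,340,230)));B=ends(red(b,(310,170,400,210)));print(A,B)
f=lambda e:sorted(e[1:3],key=lambda p:p[0])
ea,eb=f(A),f(B)  # scene: left = free end ; top: right= free end
print("free",tri(a,ea[0],b,eb[1]));print("web",tri(a,ea[1],b,eb[0]));print("mid",tri(a,A[0],b,B[0]))
ya=ends(yel(a,(360,145,400,170)));yb=ends(yel(b,(240,185,275,215)));print(ya,yb,"cap",tri(a,ya[0],b,yb[0]))
# plate outline in top
for uv in [(228,181),(328,181),(328,250),(226,249)]: print(uv,onz(b,uv,.016))
h=cv2.cvtColor(b["frame"],cv2.COLOR_RGB2HSV)
cv2.imwrite("pics/crop.png",np.vstack([cv2.resize(b["frame"][160:270,190:390,::-1],None,fx=2.6,fy=2.6,interpolation=cv2.INTER_CUBIC),cv2.resize(a["frame"][145:255,240:440,::-1],None,fx=2.6,fy=2.6,interpolation=cv2.INTER_CUBIC)]))
E
```

```text
(array([291.91, 202.79]), array([273.3451, 199.9895]), array([310.2704, 205.5597]), 200) (array([351.3941, 190.9703]), array([331.4694, 190.7488]), array([371.509 , 191.1938]), 269)
free (array([0.5799, 0.0127, 0.1441]), np.float64(0.0021845229989689656))
web (array([0.5829, 0.089 , 0.142 ]), np.float64(0.0008505884266173417))
mid (array([0.5814, 0.051 , 0.143 ]), np.float64(0.0012873034935626396))
(array([376.4766, 155.9813]), array([369.8764, 154.3846]), array([383.099 , 157.5834]), 107) (array([254.7651, 199.4699]), array([250.3895, 192.8026]), array([258.851 , 205.6959]), 166) cap (array([0.5454, 0.2112, 0.2756]), np.float64(0.0008743764777482783))
(228, 181) [0.6356 0.3187 0.016 ]
(328, 181) [0.63   0.0958 0.016 ]
(328, 250) [0.4777 0.0992 0.016 ]
(226, 249) [0.4845 0.3208 0.016 ]
```

View pics/crop.png

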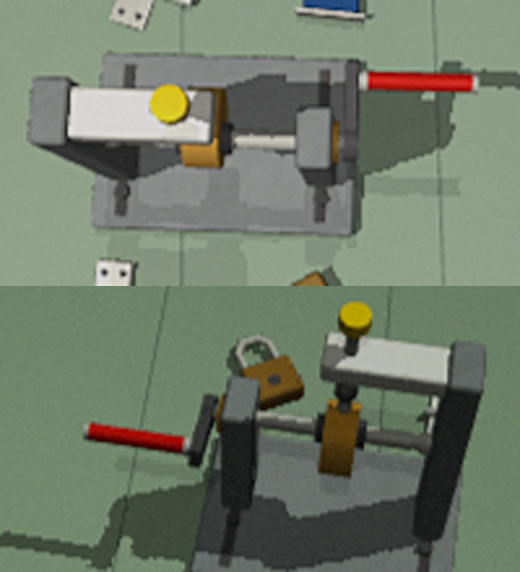

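The crop shows the crank web at the near post with the handle standing out along about -y. It is outboard in +x and slightly above the spindle. Pinch point is about (0.581, 0.040, 0.143), and the estimated centre is x≈0.541, R≈0.043. I'll hover above it now.

Emit:
apply_moves([
  [0, 0, 0.05, 0.016, 0.023, 0.005, 1],
  [0, 0, 0.13, 0.04, 0.06, 0.01, 1],
  [0, 0, 0.22, 0.068, 0.1, 0.015, 1],
  [0, 0, 0.31, 0.096, 0.14, 0.02, 0.8],
  [0, 0, 0.4, 0.124, 0.18, 0.03, 0.6],
  [0, 0, 0.49, 0.152, 0.22, 0.03, 0.5],
  [0, 0, 0.58, 0.18, 0.26, 0.03, 0.5],
  [0, 0, 0.67, 0.208, 0.3, 0.03, 0.5],
  [0, 0, 0.76, 0.236, 0.34, 0.03, 0.5],
  [0, 0, 0.85, 0.264, 0.38, 0.03, 0.5],
  [0, 0, 0.94, 0.29, 0.42, 0.03, 0.5],
  [0, 0, 1.03, 0.316, 0.46, 0.03, 0.5],
  [0, 0, 1.1, 0.342, 0.5, 0.03, 0.5],
  [0, 0, 1.16, 0.37, 0.535, 0.03, 0.5],
  [0, 0, 1.2, 0.39, 0.565, 0.03, 0.5],
  [0, 0, 1.22, 0.4, 0.58, 0.03, 0.5],
  [0, 0, 1.228, 0.404, 0.586, 0.03, 0.5],
  [0, 0, 1.228, 0.404, 0.586, 0.03, 0.5],
  [0, 0, 1.228, 0.404, 0.586, 0.03, 0.5],
], grip_force=20)

```text
time_s: 2.1
eef_pos: [0.5803, 0.0377, 0.2612]
tcp_rot: [-0.0, 0.718, 0.696, -0.001]
contact_force: [1.0, -0.3, 0.4]
opening: 0.0429
finger_force: 0.0
```

```bash
cat >> h.py <<'E'
from scipy.spatial.transform import Rotation as Ro
def wray(c,s,uv):
    q=np.array(s["tcp_rot"]); R=Ro.from_quat(q[[1,2,3,0]]).as_matrix(); H=np.array(c["hand_eye"])
    d=np.linalg.inv(c["mtx"])@np.array([uv[0],uv[1],1.]); o=np.array(s["eef_pos"])+R@H[:3,3]; d=R@H[:3,:3]@d
    return o,d/np.linalg.norm(d)
E
python3 - <<'E'
from h import *
np.set_printoptions(precision=4,suppress=True)
s=get_state();print({k:s[k] for k in("time_s","joint_positions","eef_pos","tcp_rot","contact_force","opening","finger_force")})
w=camera("wrist");cv2.imwrite("pics/w1.png",w["frame"][:,:,::-1])
E=ends(red(w,(0,0,640,400)));print(E,w["hand_eye"])
o,d0=wray(w,s,E[1]);_,d1=wray(w,s,E[2])
for z in(.13,.143,.15):print(z,o+d0*(z-o[2])/d0[2],o+d1*(z-o[2])/d1[2])
E
```

```text
{'time_s': 2.1, 'joint_positions': array([-0.0835,  0.1994,  1.4879, -0.0008,  1.455 , -0.0519]), 'eef_pos': array([0.5803, 0.0377, 0.2612]), 'tcp_rot': array([-0.    ,  0.7182,  0.6959, -0.0005]), 'contact_force': array([ 0.9837, -0.3425,  0.3674]), 'opening': 0.04293076148479819, 'finger_force': 0.0}
(array([314.6976, 173.8842]), array([315.7855, 125.5175]), array([313.5567, 224.6026]), 1650) [[-0.     -0.9567 -0.2909  0.0747]
 [ 1.      0.0002 -0.0006 -0.0007]
 [ 0.0007 -0.2909  0.9567 -0.1425]
 [ 0.      0.      0.      1.    ]]
0.13 [0.5825 0.0883 0.13  ] [0.5782 0.0077 0.13  ]
0.143 [0.5825 0.0894 0.143 ] [0.5784 0.0127 0.143 ]
0.15 [0.5825 0.0901 0.15  ] [0.5785 0.0154 0.15  ]
```

View pics/w1.png

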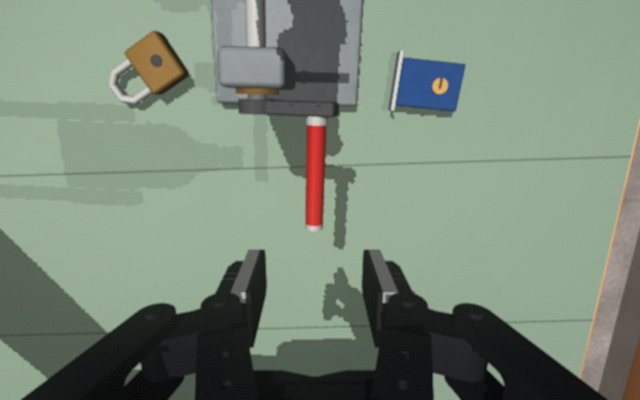

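The wrist view shows the handle from (316,118) to (314,229), centred between the fingers, which confirms (0.580, 0.038, 0.143). I'll descend and close most of the way.

Emit:
apply_moves([
  [0, 0, 0, 0, 0, -0.01, 0.5],
  [0, 0, 0, 0, 0.0005, -0.03, 0.5],
  [0, 0, 0, 0, 0.0005, -0.055, 0.5],
  [0, 0, 0, 0, 0.0005, -0.08, 0.5],
  [0, 0, 0, 0, 0.0005, -0.105, 0.5],
  [0, 0, 0, 0, 0.0005, -0.125, 0.45],
  [0, 0, 0, 0, 0.0005, -0.134, 0.4],
  [0, 0, 0, 0, 0.0005, -0.137, 0.35],
  [0, 0, 0, 0, 0.0005, -0.137, 0.3],
  [0, 0, 0, 0, 0.0005, -0.137, 0.26],
  [0, 0, 0, 0, 0.0005, -0.137, 0.24],
  [0, 0, 0, 0, 0.0005, -0.137, 0.24],
], grip_force=20)

```text
time_s: 3.35
eef_pos: [0.5816, 0.0394, 0.1253]
tcp_rot: [0.001, 0.718, 0.696, 0.001]
contact_force: [0.0, 0.1, -0.0]
opening: 0.0203
finger_force: 0.0
```

```bash
python3 - <<'E'
from h import *
s=get_state();print({k:s[k] for k in("time_s","eef_pos","contact_force","opening","finger_force")})
w=camera("wrist");cv2.imwrite("pics/w2.png",w["frame"][:,:,::-1])
E
```

```text
{'time_s': 3.35, 'eef_pos': array([0.58162301, 0.03937283, 0.12532611]), 'contact_force': array([ 0.040872  ,  0.11277474, -0.00867841]), 'opening': 0.020324404666268434, 'finger_force': 0.0}
```

View pics/w2.png

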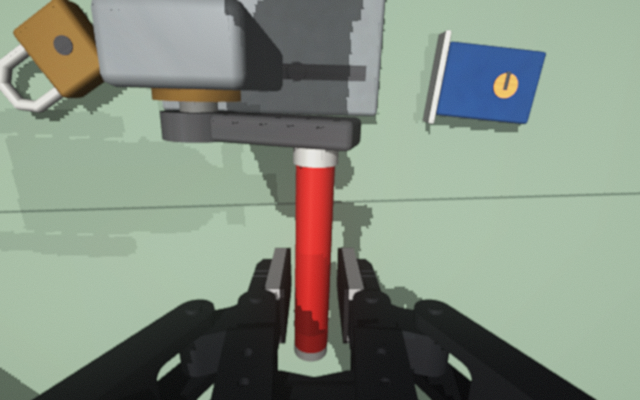

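The wrist view shows the sleeve (297–330) between the pads (289, 339), about 0.8 mm to -x of centre. I'll shift and close in small steps.

Emit:
apply_moves([
  [0, 0, 0, -0.0008, 0, 0, 0.21],
  [0, 0, 0, -0.0008, 0, 0, 0.19],
  [0, 0, 0, -0.0008, 0, 0, 0.18],
  [0, 0, 0, -0.0008, 0, 0, 0.17],
], grip_force=20)

```text
time_s: 3.8
eef_pos: [0.5805, 0.0394, 0.1245]
tcp_rot: [0.0, 0.718, 0.696, 0.0]
contact_force: [-0.4, 1.7, -0.1]
opening: 0.0145
finger_force: 0.4
```

Emit:
apply_moves([
  [0, 0, 0, 0, 0, 0, 0.165],
  [0, 0, 0, 0, 0, 0, 0.165],
])

```text
time_s: 4.0
eef_pos: [0.5805, 0.0394, 0.1245]
tcp_rot: [0.0, 0.718, 0.696, 0.0]
contact_force: [1.2, 0.3, -0.3]
opening: 0.0141
finger_force: 2.1
```

Emit:
apply_moves([
  [0, 0, 0, 0, 0, 0, 0.16],
  [0, 0, 0, 0, 0, 0, 0.158],
])

```text
time_s: 4.2
eef_pos: [0.5805, 0.0394, 0.1245]
tcp_rot: [0.0, 0.718, 0.696, 0.0]
contact_force: [2.2, -0.6, 0.6]
opening: 0.0139
finger_force: 8.9
```

```bash
cat > cap.py <<'E'
from h import *
def cap(a,b):
    def cen(c,box):
        h=cv2.cvtColor(c["frame"],cv2.COLOR_RGB2HSV).astype(float)
        x0,y0,x1,y1=box; h=h[y0:y1,x0:x1]; w=((h[...,0]>20)&(h[...,0]<36))*np.clip((h[...,1]-120)/80,0,1)*(h[...,2]>60)
        v,u=np.mgrid[y0:y1,x0:x1]; return np.array([(w*u).sum(),(w*v).sum()])/w.sum()
    p,q=cen(a,(355,135,400,175)),cen(b,(235,180,285,215)); return p,q,tri(a,p,b,q)[0]
s=get_state(); a,b=camera("scene"),camera("top"); p,q,X=cap(a,b)
g=s["eef_pos"]+np.array([0,0,.019])
print("t %.2f"%s["time_s"],"grip",g.round(4),"F",s["contact_force"].round(1),"ff %.1f"%s["finger_force"],"cap",p.round(2),q.round(2),X.round(4),"ang",np.degrees(np.arctan2(g[2]-.13,g[0]-.541)).round(1))
cv2.imwrite("pics/last_s.png",a["frame"][:,:,::-1])
E
python3 cap.py
```

```text
t 4.20 grip [0.5805 0.0394 0.1435] F [ 2.2 -0.6  0.6] ff 8.9 cap [376.73 156.85] [255.13 199.7 ] [0.5454 0.2114 0.273 ] ang 18.8
```

Emit:
apply_moves([
  [0, 0, 0, 0.0001, 0, 0.001, 0.158],
  [0, 0, 0, -0.0003, 0, 0.003, 0.158],
  [0, 0, 0, -0.001, 0, 0.005, 0.158],
  [0, 0, 0, -0.002, 0.0001, 0.007, 0.158],
  [0, 0, 0, -0.003, 0.0001, 0.0085, 0.158],
  [0, 0, 0, -0.0046, 0.0001, 0.0098, 0.158],
])

```text
time_s: 4.9
eef_pos: [0.5759, 0.0396, 0.1343]
tcp_rot: [0.0, 0.718, 0.696, 0.0]
contact_force: [6.0, 0.7, -5.0]
opening: 0.0136
finger_force: 9.7
```

```bash
python3 cap.py
```

```text
t 4.90 grip [0.5759 0.0396 0.1533] F [ 6.   0.7 -5. ] ff 9.7 cap [376.65 156.42] [254.83 199.45] [0.5456 0.2114 0.2745] ang 33.7
```

Cranking upward raises the plunger, so I reverse towards the low spot.

Emit:
apply_moves([
  [0, 0, 0, 0.0015, 0, -0.0023, 0.158],
  [0, 0, 0, 0.0029, 0, -0.0049, 0.158],
  [0, 0, 0, 0.004, -0.0001, -0.0076, 0.158],
  [0, 0, 0, 0.005, -0.0001, -0.0103, 0.158],
  [0, 0, 0, 0.0059, -0.0001, -0.0131, 0.158],
  [0, 0, 0, 0.0065, -0.0002, -0.016, 0.158],
])

```text
time_s: 5.6
eef_pos: [0.5822, 0.0393, 0.1179]
tcp_rot: [0.0, 0.718, 0.696, 0.0]
contact_force: [1.8, 1.1, 1.9]
opening: 0.0135
finger_force: 8.8
```

```bash
python3 cap.py
```

```text
t 5.60 grip [0.5822 0.0393 0.1369] F [1.8 1.1 1.9] ff 8.8 cap [376.64 157.34] [255.33 199.85] [0.5454 0.2114 0.2716] ang 9.5
```

Emit:
apply_moves([
  [0, 0, 0, 0.0008, 0, -0.0036, 0.158],
  [0, 0, 0, 0.0009, 0, -0.0073, 0.158],
  [0, 0, 0, 0.0008, 0, -0.011, 0.158],
  [0, 0, 0, 0.0003, 0, -0.0146, 0.158],
  [0, 0, 0, -0.0005, 0, -0.0183, 0.158],
  [0, 0, 0, -0.0016, 0.0001, -0.0218, 0.158],
  [0, 0, 0, -0.003, 0.0001, -0.0252, 0.158],
])

```text
time_s: 6.4
eef_pos: [0.5792, 0.0394, 0.0926]
tcp_rot: [0.0, 0.718, 0.696, 0.0]
contact_force: [1.5, 1.2, 1.9]
opening: 0.0135
finger_force: 9.0
```

```bash
python3 cap.py
```

```text
t 6.40 grip [0.5792 0.0394 0.1116] F [1.5 1.2 1.9] ff 9.0 cap [376.32 158.49] [255.72 200.26] [0.5454 0.2112 0.2681] ang -25.7
```

Emit:
apply_moves([
  [0, 0, 0, -0.0021, 0.0001, -0.0039, 0.158],
  [0, 0, 0, -0.0046, 0.0001, -0.0076, 0.158],
  [0, 0, 0, -0.0074, 0.0002, -0.011, 0.158],
  [0, 0, 0, -0.0106, 0.0003, -0.014, 0.158],
  [0, 0, 0, -0.0141, 0.0004, -0.0168, 0.158],
  [0, 0, 0, -0.0178, 0.0005, -0.0191, 0.158],
  [0, 0, 0, -0.0218, 0.0006, -0.021, 0.158],
])

```text
time_s: 7.2
eef_pos: [0.5574, 0.0404, 0.0711]
tcp_rot: [0.0, 0.718, 0.696, 0.001]
contact_force: [6.6, 1.9, -5.1]
opening: 0.0135
finger_force: 9.9
```

```bash
python3 cap.py
```

```text
t 7.20 grip [0.5574 0.0404 0.0901] F [ 6.6  1.9 -5.1] ff 9.9 cap [376.24 159.4 ] [255.92 200.57] [0.5454 0.2113 0.2654] ang -67.7
```

Emit:
apply_moves([
  [0, 0, 0, -0.0012, 0, -0.0015, 0.158],
  [0, 0, 0, -0.004, 0.0001, -0.0027, 0.158],
  [0, 0, 0, -0.0083, 0.0002, -0.0038, 0.158],
  [0, 0, 0, -0.0128, 0.0003, -0.0044, 0.158],
  [0, 0, 0, -0.0173, 0.0004, -0.0046, 0.158],
])

```text
time_s: 7.8
eef_pos: [0.5384, 0.0414, 0.0657]
tcp_rot: [-0.001, 0.718, 0.696, -0.0]
contact_force: [4.0, 4.2, -5.5]
opening: 0.0139
finger_force: 9.2
```

```bash
python3 cap.py
```

```text
t 7.80 grip [0.5384 0.0414 0.0847] F [ 4.   4.2 -5.5] ff 9.2 cap [376.18 159.42] [256.06 200.58] [0.5454 0.2112 0.2653] ang -93.3
```

Emit:
apply_moves([
  [0, 0, 0, 0, 0, -0.0005, 0.158],
  [0, 0, 0, 0, 0, -0.0008, 0.158],
])

```text
time_s: 8.1
eef_pos: [0.5375, 0.0415, 0.065]
tcp_rot: [-0.002, 0.718, 0.696, -0.001]
contact_force: [1.1, 6.4, -2.7]
opening: 0.0136
finger_force: 8.5
```

```bash
python3 cap.py
```

```text
t 8.10 grip [0.5375 0.0415 0.084 ] F [ 1.1  6.4 -2.7] ff 8.5 cap [376.17 159.46] [255.94 200.56] [0.5454 0.2113 0.2653] ang -94.3
```

```bash
python3 - <<'E'
from h import *
s=get_state();print({k:np.round(s[k],4) for k in("time_s","joint_positions","qvel","tau","eef_pos","tcp_rot","contact_force","wrist_torque")})
a,w=camera("scene"),camera("wrist")
cv2.imwrite("pics/c3.png",np.vstack([cv2.resize(a["frame"][90:290,200:440,::-1],(640,533))[:,:],w["frame"][:,:,::-1]])[:,:].copy())
im=cv2.imread("pics/c3.png");cv2.imwrite("pics/c3.png",cv2.resize(im,(411,600)))
E
```

```text
{'time_s': np.float64(8.2), 'joint_positions': array([-8.4400e-02,  3.3270e-01,  1.7629e+00,  1.6000e-03,  1.0514e+00,
       -5.5300e-02]), 'qvel': array([ 0.0006, -0.0008,  0.0007,  0.0007,  0.0013,  0.0003]), 'tau': array([-2.72570e+00, -3.99672e+01, -2.50644e+01, -1.37720e+00,
       -3.97000e-02, -8.50000e-02]), 'eef_pos': array([0.5375, 0.0415, 0.065 ]), 'tcp_rot': array([-0.0025,  0.7176,  0.6964, -0.0012]), 'contact_force': array([ 0.3039,  5.7082, -3.1041]), 'wrist_torque': array([ 0.7794, -0.0582, -0.0675])}
```

View pics/c3.png

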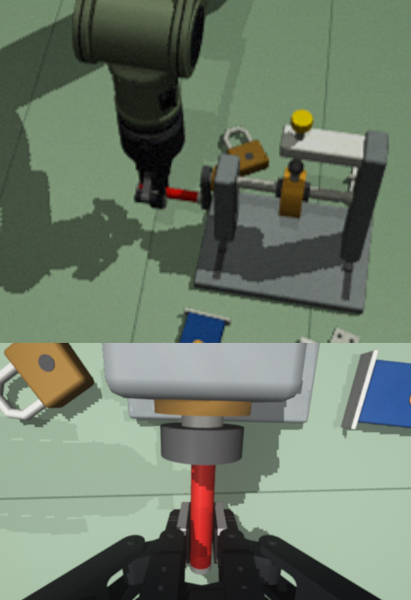

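The scene view shows the arm clear of the stand. The wrist view shows the sleeve held at column 314, in line with the spindle, so the crank is at about -90°. The refit gives centre x≈0.5375 and R≈0.0457. The plunger is bottoming at about -78°. I'll carry on.

Emit:
apply_moves([
  [0, 0, 0, -0.0028, 0.0004, 0.0006, 0.158],
  [0, 0, 0, -0.0055, 0.0008, 0.0011, 0.158],
  [0, 0, 0, -0.0102, 0.001, 0.0017, 0.158],
  [0, 0, 0, -0.0149, 0.0013, 0.0028, 0.158],
  [0, 0, 0, -0.0194, 0.0015, 0.0043, 0.158],
  [0, 0, 0, -0.0238, 0.0017, 0.0064, 0.158],
])

```text
time_s: 8.9
eef_pos: [0.514, 0.0427, 0.0717]
tcp_rot: [-0.002, 0.718, 0.696, -0.001]
contact_force: [0.8, 4.1, -8.2]
opening: 0.0137
finger_force: 8.3
```

```bash
sed -i 's/\.541)/.5375)/' cap.py; python3 cap.py
```

```text
t 8.90 grip [0.514  0.0427 0.0907] F [ 0.8  4.1 -8.2] ff 8.3 cap [376.2  159.05] [255.84 200.47] [0.5454 0.2112 0.2664] ang -120.9
```

Emit:
apply_moves([
  [0, 0, 0, -0.0022, 0.0003, 0.0002, 0.158],
  [0, 0, 0, -0.0044, 0.0006, 0.0012, 0.158],
  [0, 0, 0, -0.0081, 0.0008, 0.0044, 0.158],
  [0, 0, 0, -0.0115, 0.001, 0.0079, 0.158],
])

```text
time_s: 9.4
eef_pos: [0.5032, 0.0432, 0.0804]
tcp_rot: [-0.001, 0.718, 0.696, -0.001]
contact_force: [-0.6, 5.4, -7.4]
opening: 0.0138
finger_force: 8.0
```

```bash
python3 cap.py
```

```text
t 9.40 grip [0.5032 0.0432 0.0994] F [-0.6  5.4 -7.4] ff 8.0 cap [376.35 158.55] [255.69 200.31] [0.5454 0.2113 0.2679] ang -138.3
```

Emit:
apply_moves([
  [0, 0, 0, -0.0025, 0.0006, 0.0008, 0.157],
  [0, 0, 0, -0.0045, 0.001, 0.0028, 0.157],
  [0, 0, 0, -0.0071, 0.0013, 0.0069, 0.157],
  [0, 0, 0, -0.0093, 0.0015, 0.0113, 0.157],
])

```text
time_s: 9.9
eef_pos: [0.4948, 0.044, 0.0924]
tcp_rot: [0.0, 0.718, 0.696, -0.001]
contact_force: [-1.6, -0.6, -7.3]
opening: 0.0138
finger_force: 9.3
```

```bash
python3 cap.py
```

```text
t 9.90 grip [0.4948 0.044  0.1114] F [-1.6 -0.6 -7.3] ff 9.3 cap [376.43 157.91] [255.38 200.04] [0.5455 0.2114 0.2699] ang -156.4
```

Emit:
apply_moves([
  [0, 0, 0, -0.0015, 0, 0.0022, 0.157],
  [0, 0, 0, -0.0023, 0.0001, 0.0046, 0.157],
  [0, 0, 0, -0.0034, 0.0001, 0.0094, 0.157],
  [0, 0, 0, -0.0041, 0.0002, 0.0142, 0.157],
  [0, 0, 0, -0.0043, 0.0002, 0.0191, 0.157],
])

```text
time_s: 10.5
eef_pos: [0.4905, 0.0444, 0.1114]
tcp_rot: [-0.0, 0.718, 0.696, -0.001]
contact_force: [-3.4, -3.3, -6.8]
opening: 0.0135
finger_force: 9.2
```

```bash
python3 cap.py
```

```text
t 10.50 grip [0.4905 0.0444 0.1304] F [-3.4 -3.3 -6.8] ff 9.2 cap [376.69 156.91] [255.   199.68] [0.5455 0.2115 0.273 ] ang 179.5
```

Emit:
apply_moves([
  [0, 0, 0, -0.0003, -0.0003, 0.0024, 0.157],
  [0, 0, 0, -0.0002, -0.0006, 0.0049, 0.157],
  [0, 0, 0, 0.0007, -0.0006, 0.0098, 0.157],
  [0, 0, 0, 0.002, -0.0007, 0.0146, 0.157],
  [0, 0, 0, 0.0039, -0.0008, 0.0192, 0.157],
])

```text
time_s: 11.1
eef_pos: [0.4947, 0.0441, 0.1308]
tcp_rot: [-0.0, 0.718, 0.696, -0.0]
contact_force: [-4.2, -0.8, -6.1]
opening: 0.014
finger_force: 9.1
```

```bash
python3 cap.py
```

```text
t 11.10 grip [0.4947 0.0441 0.1498] F [-4.2 -0.8 -6.1] ff 9.1 cap [376.83 155.63] [254.71 199.33] [0.5454 0.2114 0.2766] ang 155.2
```

Emit:
apply_moves([
  [0, 0, 0, 0.0023, -0.0001, 0.0044, 0.157],
  [0, 0, 0, 0.005, -0.0002, 0.0085, 0.157],
  [0, 0, 0, 0.0082, -0.0003, 0.0122, 0.157],
  [0, 0, 0, 0.0117, -0.0005, 0.0156, 0.157],
  [0, 0, 0, 0.0156, -0.0007, 0.0187, 0.157],
])

```text
time_s: 11.7
eef_pos: [0.5103, 0.0433, 0.1493]
tcp_rot: [-0.0, 0.718, 0.696, -0.0]
contact_force: [-5.4, -1.0, -3.0]
opening: 0.0134
finger_force: 9.1
```

```bash
python3 cap.py
```

```text
t 11.70 grip [0.5103 0.0433 0.1683] F [-5.4 -1.  -3. ] ff 9.1 cap [376.88 154.58] [254.31 198.94] [0.5455 0.2114 0.2798] ang 125.4
```

```bash
cat > fit.py <<'E'
import numpy as np
from scipy.optimize import least_squares as L
D=np.array([[.5805,.1435,.2730,156.85],[.5759,.1533,.2745,156.42],[.5822,.1369,.2716,157.34],[.5792,.1116,.2681,158.49],[.5574,.0901,.2654,159.40],[.5384,.0847,.2653,159.42],[.5375,.0840,.2653,159.46],[.514,.0907,.2664,159.05],[.5032,.0994,.2679,158.55],[.4948,.1114,.2699,157.91],[.4905,.1304,.2730,156.91],[.4947,.1498,.2766,155.63],[.5103,.1683,.2798,154.58]])
c=L(lambda p:np.hypot(D[:,0]-p[0],D[:,1]-p[1])-p[2],[.5375,.13,.0457]).x;print("circle",c.round(4))
for cx,cz in((c[0],c[1]),(.537,.13)):
    th=np.arctan2(D[:,1]-cz,D[:,0]-cx)
    f=lambda p:p[0]+p[2]*(8*np.cos(th-p[1])+np.sqrt(36**2-64*np.sin(th-p[1])**2))
    for y in(D[:,2]*1e3,D[:,3]/-.30):
        r=L(lambda p:f(p)-y,[y.mean()-36,1.75,1.]);print(np.degrees(th[-1]).round(1),"high at",np.degrees(r.x[1]).round(1),"scale",r.x[2].round(3),"res",r.fun.round(1))
E
python3 fit.py
```

```text
circle [0.5366 0.1305 0.0459]
124.8 high at 99.5 scale 0.959 res [-0.1  0.2  0.1 -0.1  0.  -0.1 -0.1  0.1  0.1  0.1  0.2 -0.1 -0.2]
124.8 high at 99.6 scale 1.066 res [-0.2  0.4  0.1 -0.2 -0.  -0.2 -0.   0.1  0.   0.1  0.4 -0.2 -0.3]
124.9 high at 99.6 scale 0.957 res [-0.1  0.3  0.2 -0.2 -0.  -0.2 -0.1  0.1  0.1  0.1  0.2 -0.1 -0.3]
124.9 high at 99.7 scale 1.063 res [-0.2  0.5  0.2 -0.2 -0.1 -0.2 -0.1  0.1  0.1  0.2  0.4 -0.2 -0.4]
```

Emit:
apply_moves([
  [0, 0, 0, 0.0024, -0.0001, 0.0015, 0.157],
  [0, 0, 0, 0.0047, -0.0002, 0.0028, 0.157],
  [0, 0, 0, 0.009, -0.0004, 0.0049, 0.157],
  [0, 0, 0, 0.0136, -0.0006, 0.0065, 0.157],
  [0, 0, 0, 0.0165, -0.0008, 0.0072, 0.157],
  [0, 0, 0, 0.0185, -0.0009, 0.0077, 0.157],
  [0, 0, 0, 0.0185, -0.0009, 0.0077, 0.157],
  [0, 0, 0, 0.0185, -0.0009, 0.0077, 0.157],
])

```text
time_s: 12.6
eef_pos: [0.5296, 0.0423, 0.1572]
tcp_rot: [0.0, 0.718, 0.696, 0.0]
contact_force: [-3.1, -1.2, -2.3]
opening: 0.0136
finger_force: 9.3
```

```bash
python3 cap.py; python3 - <<'E'
from h import *
s=get_state();w=camera("wrist");print(s["eef_pos"],s["tcp_rot"],s["wrist_torque"]);cv2.imwrite("pics/w4.png",w["frame"][:,:,::-1])
E
```

```text
t 12.60 grip [0.5296 0.0423 0.1762] F [-3.1 -1.2 -2.3] ff 9.3 cap [376.96 154.27] [254.19 198.82] [0.5455 0.2114 0.2807] ang 99.7
[0.52953346 0.04233333 0.1571783 ] [5.11763664e-04 7.17655411e-01 6.96398063e-01 4.32831185e-04] [-0.21774235  0.50829636 -0.07493345]
```

View pics/w4.png

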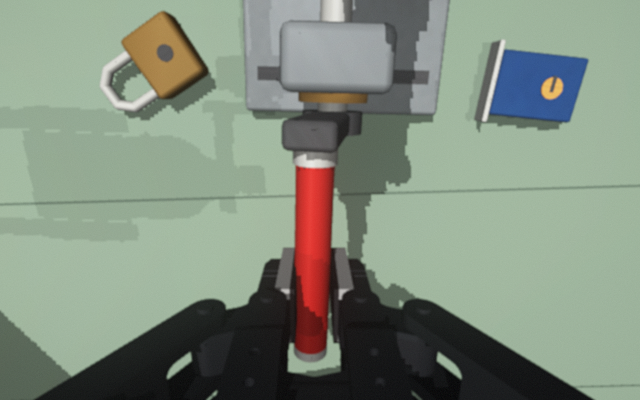

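The wrist view shows the handle at (314, 160–355), just left of the spindle column (~330), so it is near the top. A small overshoot will check the peak's symmetry before I settle.

Emit:
apply_moves([
  [0, 0, 0, 0.0025, -0.0001, 0.0003, 0.157],
  [0, 0, 0, 0.006, -0.0003, 0.0005, 0.157],
  [0, 0, 0, 0.0101, -0.0005, 0.0006, 0.157],
  [0, 0, 0, 0.0148, -0.0007, 0.0002, 0.157],
  [0, 0, 0, 0.0195, -0.0009, -0.0009, 0.157],
  [0, 0, 0, 0.024, -0.0011, -0.0024, 0.157],
  [0, 0, 0, 0.024, -0.0011, -0.0024, 0.157],
])

```text
time_s: 13.45
eef_pos: [0.5541, 0.041, 0.1547]
tcp_rot: [0.001, 0.718, 0.696, 0.001]
contact_force: [-1.0, -2.3, -2.9]
opening: 0.0136
finger_force: 9.6
```

```bash
python3 cap.py; python3 cap.py
```

```text
t 13.45 grip [0.5541 0.041  0.1737] F [-1.  -2.3 -2.9] ff 9.6 cap [376.87 154.84] [254.33 198.98] [0.5455 0.2114 0.2791] ang 69.1
t 13.55 grip [0.5541 0.041  0.1737] F [-1.5 -1.8 -2.9] ff 9.7 cap [376.84 154.76] [254.41 199.03] [0.5454 0.2113 0.2792] ang 69.3
```

Peak symmetry gives the high spot at about 100°. I'll return there, settle, then release.

Emit:
apply_moves([
  [0, 0, 0, -0.002, 0.0001, 0.0008, 0.157],
  [0, 0, 0, -0.0055, 0.0003, 0.002, 0.157],
  [0, 0, 0, -0.0095, 0.0005, 0.0028, 0.157],
  [0, 0, 0, -0.014, 0.0007, 0.0033, 0.157],
  [0, 0, 0, -0.0185, 0.0009, 0.0031, 0.157],
  [0, 0, 0, -0.0225, 0.001, 0.0027, 0.157],
  [0, 0, 0, -0.025, 0.0011, 0.0023, 0.157],
  [0, 0, 0, -0.025, 0.0011, 0.0023, 0.157],
  [0, 0, 0, -0.025, 0.0011, 0.0023, 0.157],
])

```text
time_s: 14.55
eef_pos: [0.5295, 0.0424, 0.1577]
tcp_rot: [0.001, 0.718, 0.696, 0.001]
contact_force: [4.3, -2.3, -1.6]
opening: 0.0137
finger_force: 10.9
```

```bash
python3 cap.py
```

```text
t 14.55 grip [0.5295 0.0424 0.1767] F [ 4.3 -2.3 -1.6] ff 10.9 cap [376.94 154.33] [254.16 198.81] [0.5455 0.2114 0.2806] ang 99.7
```

Emit:
apply_moves([
  [0, 0, 0, 0.0003, 0, 0, 0.161],
  [0, 0, 0, 0.0003, 0, 0, 0.166],
  [0, 0, 0, 0.0003, 0, 0, 0.175],
  [0, 0, 0, 0.0003, 0, 0, 0.2],
  [0, 0, 0, 0.0003, 0, 0, 0.26],
  [0, 0, 0, 0.0003, 0, 0, 0.35],
  [0, 0, 0, 0.0003, 0, 0, 0.45],
  [0, 0, 0, 0.0003, 0, 0, 0.5],
  [0, 0, 0, 0.0003, 0, 0, 0.5],
])

```text
time_s: 15.55
eef_pos: [0.528, 0.0425, 0.1565]
tcp_rot: [-0.0, 0.718, 0.696, -0.0]
contact_force: [-0.7, 0.2, -0.2]
opening: 0.0425
finger_force: 0.0
```

```bash
python3 cap.py
```

```text
t 15.55 grip [0.528  0.0425 0.1755] F [-0.7  0.2 -0.2] ff 0.0 cap [376.99 154.23] [254.27 198.82] [0.5455 0.2114 0.2808] ang 101.8
```

Released and still at the top. I'll lift clear straight up.

Emit:
apply_moves([
  [0, 0, 0, 0, 0, 0.005, 0.5],
  [0, 0, 0, 0, 0, 0.018, 0.5],
  [0, 0, 0, 0, 0, 0.04, 0.5],
  [0, 0, 0, 0, -0.002, 0.065, 0.5],
  [0, 0, 0, 0, -0.01, 0.09, 0.5],
  [0, 0, 0, 0, -0.03, 0.11, 0.5],
  [0, 0, 0, 0, -0.055, 0.12, 0.5],
  [0, 0, 0, 0, -0.07, 0.12, 0.5],
  [0, 0, 0, 0, -0.075, 0.12, 0.5],
  [0, 0, 0, 0, -0.075, 0.12, 0.5],
  [0, 0, 0, 0, -0.075, 0.12, 0.5],
])

```text
time_s: 16.75
eef_pos: [0.5277, -0.0319, 0.2756]
tcp_rot: [-0.001, 0.718, 0.696, -0.0]
contact_force: [0.3, -0.3, -0.4]
opening: 0.0426
finger_force: 0.0
```

```bash
python3 cap.py; python3 - <<'E'
from h import *
s=get_state();w=camera("wrist");E=ends(red(w,(0,0,640,400)))
for uv in E[1:3]:
    o,d=wray(w,s,uv);print((o+d*(.1755-o[2])/d[2]).round(4))
E
```

```text
t 16.75 grip [ 0.5277 -0.0319  0.2946] F [ 0.3 -0.3 -0.4] ff 0.0 cap [377.01 154.08] [254.31 198.87] [0.5453 0.2113 0.281 ] ang 93.4
[0.5322 0.0945 0.1755]
[0.5279 0.017  0.1755]
```

View pics/last_s.png

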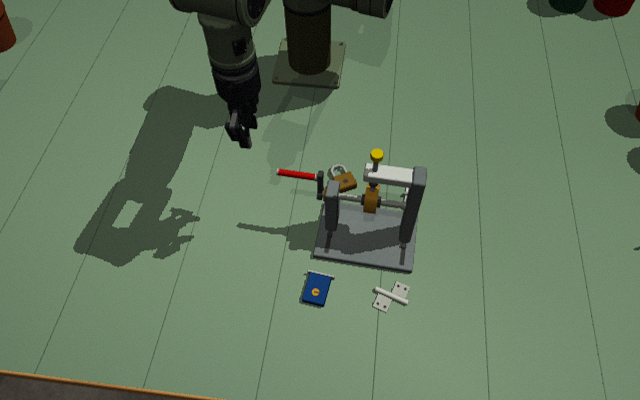

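The final view shows the gripper clear at (240,130), the handle standing up at (278–316, 171–176), and the plunger cap raised at (377,154). The loose parts have not moved. The handle angle is about 99°, which is the high spot. Handing in.

```bash
python3 -c "
from workcell import ticket
print(ticket.close_job())"
```

```text
the job is handed in; nothing more can be done
None
```

I cranked the plunger down through the low spot, brought it to the top of its swing (crank within about 1° of my fitted high spot), let go with everything still, left the loose parts alone, and handed the job in at about 17 s; no verdict came back.

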